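# Clear the pile on the hall console into its valet trays

## Robot

A 6-joint arm with a two-finger parallel gripper is mounted at the origin on the work surface. World frame = base frame: x ahead of the robot, y to its left, z up, the work surface at z = 0. Lengths are in m, angles in rad, forces in N, time in s.
With the tool pointing down it reaches from about 0.3 to 0.775 m from the base axis. Payload 14.6 kg.
Tool frame: the origin (TCP) lies on the centre line of the jaws, within the pads' length; the fingertips stand 14 mm ahead of it and the grasp point (between the pads) lies 5 mm behind it; z points along the fingers, y is the direction in which the jaws open and shut (so a half turn about z gives the same grasp; the last joint's range is limited). The gripper opens to 85 mm and grips with 20 to 120 N. Pads are 22 mm wide; open, the fingers measure 114 mm over their backs; the gripper's body (76 mm by 85 mm) begins 54 mm behind the grasp point. The pads swing forward as they close: fully open they stand 13 mm farther back than shut.
Start: joints at [-1.411, 0.3, 1.521, -0, 1.321, -0.067], TCP at [0.124, -0.536, 0.245] pointing down, gripper open.
Joint ranges: [-3.03, 3.03], [-0.79, 2.21], [0.23, 2.52], [-1.04, 4.18], [0, 3.07], [-2.55, 2.55]. Speed limits (rad/s): [2.22, 2.22, 2.57, 3.14, 3.14, 3.14].

## Interface

Orientations are given as a unit quaternion [w, x, y, z].
In Python, from station import ctrl gives the robot as it stands. The module is installed in compiled form; this text tells all that it offers.
- The arm moves only by the shell command python3 -m handwheel 'ROWS' [FORCE]. ROWS is JSON, one flat list of numbers, 7 for each row, row after row: the turn, a rotation vector about the tool's x, y, z in rad, then the shift along the tool's x, y, z in mm, then the finger opening in mm, from 0 to 85.4. In form: [ax, ay, az, dx, dy, dz, gripper, ax, ay, az, dx, dy, dz, gripper, ...]. A call has 1 to 8 rows; each row shifts and turns the pose as measured when the row begins, along the tool's axes as they then stand; what a row does not reach is not made up. A row lasts 1/8 s, in which the tool goes at most 62.5 mm and 10.7 degrees, less where a joint would pass 70% of its speed; a pose out of reach is approached as far as the arm can. A call with a gripper value outside its range is refused whole. The fingers move at their own pace and stop on an object; FORCE is the grip in N (left out, the last holds). Time passes only in rows, so rows that do not move let the fingers close. It gives the time, the measured TCP pose, the force and the opening at its end, in the units of the state.
- ctrl.state(): the state, without advancing time (a new reading comes with each control period).
- ctrl.camera(name): name is "scene" or "top" or "wrist"; returns the picture (400x640x3 uint8, red, green, blue); there is no depth.
- ctrl.camera_info(name): a dict with "intrinsics" (3x3 intrinsics, pixels), "xyz" and "orientation" of the camera in the world. Camera axes: x right, y up, looking along -z (the intrinsics and any distortion apply to the point x, -y, -z); pixel columns grow to the right and rows downward; lengths in m; the calibration is good to about 2 mm. A picture is of the moment at which its call begins: read the wrist's pose just before it. camera_info takes no time and is no camera call; for the wrist camera it gives the pose at the moment of the call.
- ctrl.job_done(): hands the job in, once; it reports no verdict.
Trained networks look in the newest picture that a camera, given by its name, has taken for a name from the list of things; names that differ only in an ending like _2 or _b are one class to them, and where a whole thing is asked for, a point or a joint stands for the part that bears it (a point fixed in the world has none). Each returns a list of dicts, best first, with "conf" (0 to 1); they miss things now and then, are a little off and sometimes report something else, mostly with a low value. They report only what shows in the picture. A call takes as long as a camera call. They do not tell look-alikes from the thing itself.
- ctrl.regions_of(thing, camera): "pixels" (400x640 bool, what is visible of it) and "rect" ([left, top, width, height] in pixels, round what is visible of it).
The state is a dict: "time_s": time; "joints": joint angles; "dq": joint speeds; "joint_torque": joint torques, N m; "tool_pos": TCP position; "tcp_rot": TCP orientation; "ft_force": force on the tool from outside, world axes, zero at the start; "torque": the same for the moment, N m; "finger_gap": finger opening in m.
Only numpy, scipy, OpenCV 4.12 (cv2) and the standard library are available. Lean on these libraries where they do the work, as an engineer would, in place of code of your own. Each camera call takes 0.05 s, during which the arm holds its last target. There are 200 camera calls.

## Task

Someone has piled things up on the console by the front door. Take the pile apart from the top down and lay each thing in the wooden tray that fits it: the gate remote in the smallest tray, the round polish tin in the round one, the doorstop wedge in the middle-sized one and the aluminium box in the long one, each right way up, flat on the tray's floor within the rim and square to it. Set things down rather than dropping them, leave the box where it stands until the other three are put away, and do not disturb the bowl of keys or the gel dispenser.

Things in the scene. Friction and masses are not known exactly. Their poses are not given: they have to be found in the camera images.
- remote: Blue plastic gate remote with black and grey buttons on top, 52 x 32 mm, 18 mm thick, about 50 g. At the start it lies flat, at any angle, on top of the polish tin. Origin: centre of its underside; x along its 52 mm length, z up through the buttons.
- polish: Round closed steel shoe-polish tin, 54 mm in diameter, 24 mm high, about 100 g. At the start it stands on one end of the aluminium box, with the remote on it. Origin: centre of its underside; z up along its axis.
- wedge: Wooden doorstop wedge, 90 mm long, 36 mm wide (upright parallel sides), 5 mm high at the thin end, 30 mm at the thick end, about 60 g. At the start it lies across the other end of the aluminium box, overhanging both sides. Origin: centre of its underside; x along its length to the thick end (centre of mass 10 mm that way), z up, slope on top.
- box: Flat closed aluminium box, 136 x 58 mm, 36 mm high, about 300 g, loose. It is the bottom of the pile: polish tin and wedge stand on its two ends (either way round), each centred 41 mm from its middle along x, with 37 mm between them. Origin: centre of its underside; x along its 136 mm length, z up.
- tray_small: Smallest rectangular low wooden tray fixed to the console, inside 68 x 48 mm, 5 mm rim all round. Its floor is 4 mm and its rim's top 7 mm above the console. Place of the gate remote, which has 8 mm to spare on every side. Origin: centre of its underside, on the console; z up; x along its long side.
- tray_round: Round low wooden tray fixed to the console, inside 70 mm in diameter, 5 mm rim all round. Its floor is 4 mm and its rim's top 7 mm above the console. Place of the shoe-polish tin, which has 8 mm to spare on every side. Origin: centre of its underside, on the console; z up.
- tray_medium: Middle-sized rectangular low wooden tray fixed to the console, inside 106 x 52 mm, 5 mm rim all round. Its floor is 4 mm and its rim's top 7 mm above the console. Place of the doorstop wedge (either end forward), which has 8 mm to spare on every side. Origin: centre of its underside, on the console; z up; x along its long side.
- tray_long: Largest rectangular low wooden tray fixed to the console, inside 152 x 74 mm, 5 mm rim all round. Its floor is 4 mm and its rim's top 7 mm above the console. Place of the aluminium box (either end forward), which has 8 mm to spare on every side. Origin: centre of its underside, on the console; z up; x along its long side.
- bowl: Low glass bowl of keys, 120 mm across at the rim, 34 mm high; loose, to be left alone. Origin: centre of its underside.
- dispenser: Steel push dispenser for hand gel, 62 mm in diameter, 157 mm high; loose, to be left alone. Origin: centre of its underside.
Mind the look-alikes: they are no part of the job. What is shaped like the polish but pink or purple is not meant. What is shaped like the box but green is not meant.

How it is judged:
At the end, for the whole second after the job is handed in: Each thing in its own tray: centred within 14 mm, underside on the tray floor (2 to 6.5 mm above the tray's underside), upright within 0.1 rad, remote, wedge and box within 0.25 rad of the tray's length (either way round); all released and at rest (horizontal distance between remote and tray_small below 0.014 m and z of remote in the frame of tray_small between 0.002 and 0.0065 m and angle between each of remote, polish, wedge, box's own z axis and vertical below 0.1 rad and angle between the x axis of remote and the x axis of tray_small, either way round below 0.25 rad and linear speed of each of remote, polish, wedge, box below 0.02 m/s and horizontal distance between polish and tray_round below 0.014 m and z of polish in the frame of tray_round between 0.002 and 0.0065 m and horizontal distance between wedge and tray_medium below 0.014 m and z of wedge in the frame of tray_medium between 0.002 and 0.0065 m and angle between the x axis of wedge and the x axis of tray_medium, either way round below 0.25 rad and horizontal distance between box and tray_long below 0.014 m and z of box in the frame of tray_long between 0.002 and 0.0065 m and angle between the x axis of box and the x axis of tray_long, either way round below 0.25 rad); the robot touches nothing.
It fails at once if the bowl of keys was pushed or tipped (distance of bowl from where it was at the start of the episode above 0.03 m or angle between bowl's own z axis and vertical above 0.5 rad).
It fails at once if the gel dispenser was pushed or tipped (distance of dispenser from where it was at the start of the episode above 0.03 m or angle between dispenser's own z axis and vertical above 0.5 rad).
It fails at once if the aluminium box was moved away before the three things on it had been put in their trays (distance of box from where it was at the start of the episode above 0.03 m and (horizontal distance between remote and tray_small above 0.03 m or horizontal distance between polish and tray_round above 0.03 m or horizontal distance between wedge and tray_medium above 0.03 m)).
It fails at once if a thing was dropped into its tray instead of being set down (over 0.7 m/s just above it) ((horizontal distance between remote and tray_small below 0.04 m and z of remote in the frame of tray_small below 0.035 m and linear speed of remote above 0.7 m/s) or (horizontal distance between polish and tray_round below 0.04 m and z of polish in the frame of tray_round below 0.035 m and linear speed of polish above 0.7 m/s) or (horizontal distance between wedge and tray_medium below 0.04 m and z of wedge in the frame of tray_medium below 0.035 m and linear speed of wedge above 0.7 m/s) or (horizontal distance between box and tray_long below 0.04 m and z of box in the frame of tray_long below 0.035 m and linear speed of box above 0.7 m/s)).
It also fails if it takes over 112 s, if anything falls off the work surface, if the arm or the gripper's body presses on something with over 40 N, if the wrist force passes 120 N, or if a joint passes its speed limit or range.

## Working session

There is one attempt and no reset: what is moved stays moved. The work goes in short steps, Python scripts to look and compute and a shell command to move; the robot and the scene stay as the last step left them, time stands still between calls to the robot, and variables do not carry over. Pictures are saved under pics/ and viewed, about 12 in all and at most 16, crops included, and the job is handed in when it is done.

```bash
mkdir -p pics; ls; python3 - <<'E'
from station import ctrl
import cv2,numpy as np
for n in("top","scene"):
    im=ctrl.camera(n); cv2.imwrite(f"pics/{n}0.png",im[:,:,::-1])
    i=ctrl.camera_info(n); print(n,i)
    for t in "remote polish wedge box tray_small tray_round tray_medium tray_long bowl dispenser".split():
        print(t,[(round(r["conf"],2),list(map(int,r["rect"]))) for r in ctrl.regions_of(t,n)])
print(ctrl.state())
E
```

```text
pics
top {'intrinsics': array([[392.26864715,   0.        , 320.30137299],
       [  0.        , 392.26864715, 200.54862688],
       [  0.        ,   0.        ,   1.        ]]), 'xyz': array([0.34883891, 0.06760286, 1.2525703 ]), 'orientation': array([ 0.71416263,  0.04852482, -0.04579808, -0.69679237])}
remote [(0.65, [328, 195, 15, 20])]
polish [(0.56, [266, 195, 17, 15]), (0.52, [339, 206, 5, 6]), (0.48, [317, 167, 16, 20])]
wedge [(0.7, [303, 204, 17, 30])]
box [(0.92, [247, 255, 22, 45]), (0.78, [301, 199, 45, 30])]
tray_small [(0.76, [269, 152, 25, 27])]
tray_round [(0.84, [226, 207, 20, 25])]
tray_medium [(0.86, [355, 148, 36, 31])]
tray_long [(0.56, [403, 199, 57, 40])]
bowl [(0.98, [419, 131, 38, 37])]
dispenser [(0.98, [194, 147, 34, 24])]
scene {'intrinsics': array([[434.79550278,   0.        , 318.02865313],
       [  0.        , 434.79550278, 204.46795375],
       [  0.        ,   0.        ,   1.        ]]), 'xyz': array([ 1.18622548, -0.12410837,  0.76230994]), 'orientation': array([0.72437314, 0.30621062, 0.24082271, 0.56879085])}
remote [(0.78, [304, 194, 19, 23])]

[... 617 characters left out ...]
time_s': 1.1, 'joints': array([-1.41058453e+00,  2.99899510e-01,  1.52100530e+00,  1.37596869e-05,
        1.32071801e+00, -6.65606219e-02]), 'dq': array([-2.37567363e-05,  8.14663198e-04, -9.13384342e-04,  5.53692127e-04,
       -3.92947608e-05,  1.77071252e-03]), 'joint_torque': array([ 3.30297822e-03, -5.43353891e+01, -3.61977410e+01,  8.62661665e-06,
        7.22502373e-04,  9.16379122e-06]), 'tool_pos': array([ 0.12367734, -0.53589822,  0.24527861]), 'tcp_rot': array([-1.53793401e-05,  9.93578860e-01,  1.13141716e-01,  5.95244788e-06]), 'ft_force': array([ 1.09486183, -0.31521694, -0.81750791]), 'torque': array([-0.02951988, -0.02393471,  0.02546024]), 'finger_gap': 0.08577287237368808}
```

```bash
python3 - <<'E'
import cv2
a=cv2.imread("pics/top0.png");cv2.imwrite("pics/top0c.png",cv2.resize(a[125:315,185:475],None,fx=2.75,fy=2.75,interpolation=cv2.INTER_CUBIC))
E
```

```text
(no output)
```

View pics/top0c.png

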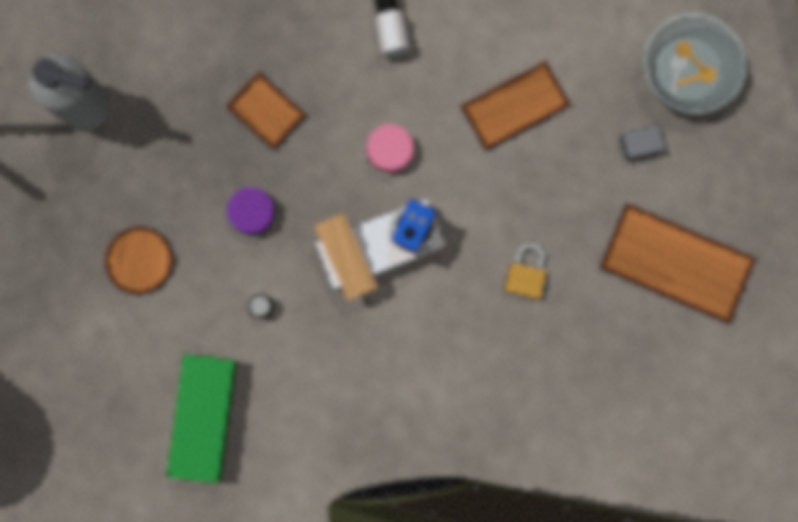

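View pics/scene0.png

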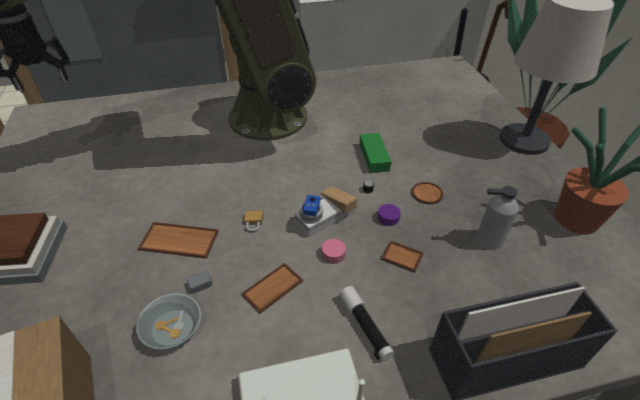

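Top crop (full px = crop/2.75 + (185,125)): the pile is at crop (385,245): blue remote (413,225) on the grey tin, wedge (345,257) on the white box. The trays are small (267,110), round (140,260), medium (515,105) and long (678,263). Look-alikes: pink tin (390,148), purple tin (251,211), green box (202,418). The tin and box that are meant are the metal-coloured ones in the pile, because the other tins and box are pink, purple or green.

```bash
cat > h.py <<'E'
from station import ctrl
import cv2,numpy as np
from scipy.spatial.transform import Rotation as R
def rot(q): return R.from_quat(np.r_[q[1:],q[0]]).as_matrix()
def toworld(uv,z,info):
    K=info["intrinsics"];uv=np.atleast_2d(np.asarray(uv,float))
    d=np.c_[(uv[:,0]-K[0,2])/K[0,0],-(uv[:,1]-K[1,2])/K[1,1],-np.ones(len(uv))]@rot(info["orientation"]).T
    c=np.asarray(info["xyz"]);return c+d*((z-c[2])/d[:,2])[:,None]
def topix(p,info):
    K=info["intrinsics"];q=(np.atleast_2d(p)-info["xyz"])@rot(info["orientation"])
    return np.c_[K[0,2]+K[0,0]*q[:,0]/-q[:,2],K[1,2]+K[1,1]*q[:,1]/q[:,2]]
def rect(mask,z,info):
    c=max(cv2.findContours(mask.astype(np.uint8),cv2.RETR_EXTERNAL,cv2.CHAIN_APPROX_NONE)[0],key=cv2.contourArea)[:,0]
    w=toworld(c,z,info)[:,:2]*1000
    (cx,cy),(a,b),_=r=cv2.minAreaRect(w.astype(np.float32)); 
    p=cv2.boxPoints(r); e=max(p[1]-p[0],p[2]-p[1],key=np.linalg.norm)
    return np.round([cx,cy,max(a,b),min(a,b),np.degrees(np.arctan2(e[1],e[0]))%180],1)
def tool():
    s=ctrl.state(); M=rot(s["tcp_rot"]); return s,M
def go(xy_mm,z_mm,jaw_deg):
    """tool-frame move from the present pose to tool-down at xy,z, y axis along jaw_deg(mod 180): rotvec, mm"""
    s,M=tool(); out=[]
    for k in(0,180):
        a=np.radians(jaw_deg+k); y=np.array([np.cos(a),np.sin(a),0]); z=np.array([0,0,-1.]); T=np.c_[np.cross(y,z),y,z]
        rv=R.from_matrix(M.T@T).as_rotvec(); out.append((np.linalg.norm(rv),rv))
    d=M.T@(np.r_[xy_mm,z_mm]-s["tool_pos"]*1000)
    print("t",s["time_s"],"q",np.round(s["joints"],2),"tcp",np.round(s["tool_pos"]*1000,1))
    for n,rv in sorted(out,key=lambda o:o[0]): print(" turn",np.round(rv,3),"shift",np.round(d,1))
E
python3 - <<'E'
from h import *
for n in("top","scene"):
    im=ctrl.camera(n);i=ctrl.camera_info(n)
    for t,z in dict(tray_small=.007,tray_round=.007,tray_medium=.007,tray_long=.007,remote=.078,wedge=.05,box=.036,bowl=.034,dispenser=.1).items():
        for r in ctrl.regions_of(t,n)[:2]: print(n,t,round(r["conf"],2),rect(r["pixels"],z,i))
E
```

```text
top tray_small 0.86 [629.5 203.1  77.   57.7  47.6]
top tray_round 0.95 [450.3 344.6  77.9  75.6  47.3]
top tray_medium 0.97 [643.  -89.8 115.7  61.6 118.3]
top tray_long 0.94 [ 462.2 -278.2  160.9   84.2   67.7]
top remote 0.55 [489.2  30.2  53.   32.3 154.7]
top wedge 0.53 [456.2 104.5  89.9  35.8  25.9]
top box 0.7 [471.4  64.1  65.7  52.8  28.2]
top box 0.57 [274.8 256.6 138.9  63.9 174.5]
top bowl 0.59 [ 692.6 -293.8  115.4  114.8   91.4]
top dispenser 0.59 [622.6 409.9  94.7  59.3  47. ]
scene tray_small 0.91 [633.8 203.1  80.2  65.1  48.7]
scene tray_small 0.42 [ 466.  -278.1  167.2   93.    68.5]
scene tray_medium 0.65 [647.3 -89.7 117.9  65.3 120.5]
scene tray_medium 0.17 [ 464.7 -279.7  168.2   92.    66.7]
scene tray_long 0.85 [ 464.5 -277.5  166.7   92.3   67.8]
scene remote 0.79 [498.9  27.3  66.   33.7 156.3]
scene wedge 0.85 [464.  108.   92.9  55.3  26.4]
scene box 0.81 [295.  252.1 178.7  69.9 173.7]
scene box 0.71 [492.2  54.9 132.1  81.3 113.2]
scene bowl 0.64 [594.3 456.7 232.4  74.5 140.8]
scene bowl 0.58 [ 693.9 -293.7  118.1  117.9   23.5]
scene dispenser 0.82 [646.5 405.8 213.5  69.5 142.5]
```

```bash
python3 - <<'E'
from h import *
go([475,60],260,65)
s,M=tool();i=ctrl.camera_info("wrist");print(i["intrinsics"],M.T@(i["xyz"]-s["tool_pos"])*1000,np.round(M.T@rot(i["orientation"]),2))
E
```

```text
t 2.1 q [-1.41  0.3   1.52 -0.    1.32 -0.07] tcp [ 123.7 -535.9  245.3]
 turn [0.    0.    0.663] shift [ 476.4 -501.6  -14.7]
 turn [-0.     0.    -2.478] shift [ 476.4 -501.6  -14.7]
[[348.33261021   0.         318.3108856 ]
 [  0.         348.33261021 200.55716175]
 [  0.           0.           1.        ]] [  75.33176161    0.4341825  -129.03590432] [[ 0.    0.95  0.3 ]
 [ 1.    0.   -0.  ]
 [-0.    0.3  -0.95]]
```

```bash
cat >> h.py <<'E'
def plan(xy_mm,z_mm,jaw_deg,sol=0,vmax=45,wmax=.17):
    """row-by-row turn about tool z and shift (tool axes as they stand) along a straight line"""
    s,M=tool(); p=s["tool_pos"]*1000; d=np.r_[xy_mm,z_mm]-p
    y=M[:,1]; now=np.degrees(np.arctan2(y[1],y[0])); da=(jaw_deg-now+90)%180-90
    if sol: da-=180*np.sign(da)
    da=-np.radians(da); n=int(np.ceil(max(np.linalg.norm(d)/vmax,abs(da)/wmax,1)))
    tilt=np.degrees(np.arccos(-M[2,2]))
    print("t %.2f q"%s["time_s"],np.round(s["joints"],2),"tcp",np.round(p,1),"jaw %.1f tilt %.2f gap %.1f"%(now%180,tilt,s["finger_gap"]*1000),"F",np.round(s["ft_force"],1))
    print("rows",n,"turn z %.3f total %.3f"%(da/n,da))
    for k in range(n):
        T=M@R.from_rotvec([0,0,da*k/n]).as_matrix(); print(np.round(T.T@(d/n),1))
E
python3 - <<'E'
from h import *
plan([475,60],260,65,1)
E
```

```text
t 2.10 q [-1.41  0.3   1.52 -0.    1.32 -0.07] tcp [ 123.7 -535.9  245.3] jaw 103.0 tilt 0.00 gap 85.6 F [-0.2 -0.1 -0.4]
rows 16 turn z -0.155 total -2.478
[ 29.8 -31.4  -0.9]
[ 34.3 -26.4  -0.9]
[ 37.9 -20.8  -0.9]
[ 40.7 -14.7  -0.9]
[42.4 -8.2 -0.9]
[43.2 -1.6 -0.9]
[42.9  5.1 -0.9]
[41.6 11.7 -0.9]
[39.3 17.9 -0.9]
[36.1 23.8 -0.9]
[32.  29.1 -0.9]
[27.1 33.7 -0.9]
[21.6 37.5 -0.9]
[15.6 40.3 -0.9]
[ 9.2 42.3 -0.9]
[ 2.5 43.2 -0.9]
```

```bash
python3 -m handwheel '[0,0,-0.155,30,-31,-1,85, 0,0,-0.155,34,-26,-1,85, 0,0,-0.155,38,-21,-1,85, 0,0,-0.155,41,-15,-1,85, 0,0,-0.155,42,-8,-1,85, 0,0,-0.155,43,-2,-1,85, 0,0,-0.155,43,5,-1,85, 0,0,-0.155,42,12,-1,85]'
python3 -m handwheel '[0,0,-0.155,39,18,-1,85, 0,0,-0.155,36,24,-1,85, 0,0,-0.155,32,29,-1,85, 0,0,-0.155,27,34,-1,85, 0,0,-0.155,22,38,-1,85, 0,0,-0.155,16,40,-1,85, 0,0,-0.155,9,42,-1,85, 0,0,-0.155,3,43,-1,85]'
python3 - <<'E'
from h import *
plan([475,60],260,65)
E
```

```text
time_s: 3.1
tool_pos: [0.2979, -0.2277, 0.2535]
tcp_rot: [0.001, 0.731, 0.682, 0.0]
ft_force: [1.2, -0.9, -0.4]
finger_gap: 0.0848
time_s: 4.1
tool_pos: [0.4607, 0.0908, 0.2634]
tcp_rot: [0.003, 0.178, 0.984, -0.001]
ft_force: [0.8, -0.6, -0.1]
finger_gap: 0.0849
t 4.10 q [ 0.12  0.1   1.72 -0.    1.32 -1.09] tcp [460.7  90.8 263.4] jaw 69.5 tilt 0.41 gap 84.9 F [ 0.8 -0.6 -0.1]
rows 1 turn z 0.079 total 0.079
[-24.1 -23.9   3.6]
```

```bash
python3 -m handwheel '[0,0,0.08,-24,-24,3,85, 0,0,0,0,0,0,85]'
cat > look.py <<'E'
from h import *
import sys
i=ctrl.camera_info("wrist"); im=ctrl.camera("wrist"); cv2.imwrite(f"pics/{sys.argv[1]}.png",im[:,:,::-1])
for a in sys.argv[2:]:
    t,z=a.split(":")
    for r in ctrl.regions_of(t,"wrist")[:2]: print(t,round(r["conf"],2),list(map(int,r["rect"])),rect(r["pixels"],float(z)/1000,i))
E
python3 look.py w1 remote:78 polish:60 wedge:51 box:36; python3 -c "
from h import *
plan([489,30],260,65)"
```

```text
time_s: 4.35
tool_pos: [0.4758, 0.0629, 0.2603]
tcp_rot: [0.003, 0.214, 0.977, -0.001]
ft_force: [-0.2, 0.2, 0.1]
finger_gap: 0.0851
remote 0.66 [273, 175, 36, 54] [488.2  29.5  53.5  31.6 154.9]
polish 0.97 [434, 104, 58, 55] [496.2 200.9  54.1  47.8  44.3]
polish 0.83 [262, 166, 55, 55] [486.   44.4  54.7  25.4   7.6]
wedge 0.55 [298, 91, 98, 89] [456.8 103.3  94.5  37.7  25.1]
box 0.93 [259, 92, 127, 109] [479.8  43.   89.7  61.6 113.6]
t 4.60 q [ 0.06  0.13  1.7  -0.    1.31 -1.08] tcp [475.2  63.6 260.9] jaw 65.4 tilt 0.44 gap 85.2 F [-0.1 -0.4 -0.4]
rows 1 turn z 0.007 total 0.007
[-26.6 -24.8   1.1]
```

View pics/w1.png

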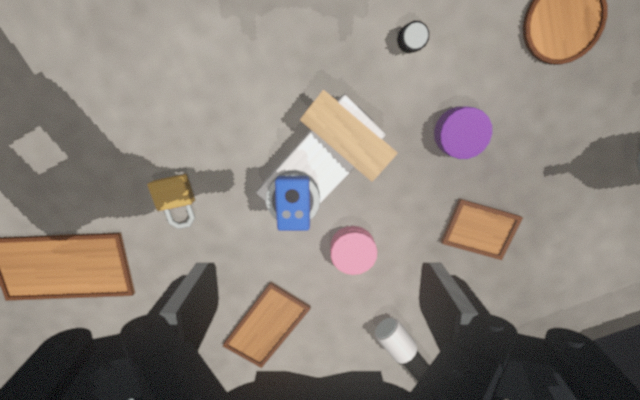

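```bash
python3 -m handwheel '[0,0,0,-26,-25,40,60, 0,0,0,0,0,50,60, 0,0,0,0,0,30,60, 0,0,0,0,0,0,60]'
python3 look.py w2 remote:78 polish:60; python3 -c "
from h import *
go([488.5,29.7],79,65)"
```

```text
time_s: 5.1
tool_pos: [0.4899, 0.0292, 0.1398]
tcp_rot: [0.006, 0.212, 0.977, 0.0]
ft_force: [-0.0, 0.7, 0.9]
finger_gap: 0.0601
remote 0.69 [292, 177, 52, 85] [487.9  29.8  54.7  32.6 155.6]
polish 0.8 [362, 247, 60, 68] [550.5  51.5  50.3  34.2 127.9]
polish 0.76 [521, 72, 98, 82] [493.4 187.7  56.7  44.7  65.4]
t 5.25 q [-0.01  0.28  1.8  -0.    1.04 -1.16] tcp [491.3  29.3 142.6]
 turn [0.005 0.016 0.008] shift [ 3.8 -1.1 63.5]
 turn [-0.025  0.008 -3.133] shift [ 3.8 -1.1 63.5]
```

```bash
python3 -m handwheel '[0.005,0.016,0.008,3.5,-1,40,60, 0,0,0,0,0,0,60]'; python3 -c "
from h import *
go([488.3,29.7],79,65.3)"
```

```text
time_s: 5.5
tool_pos: [0.4901, 0.03, 0.1054]
tcp_rot: [0.003, 0.216, 0.976, 0.001]
ft_force: [0.5, -0.3, 0.5]
finger_gap: 0.0599
t 5.5 q [-0.01  0.34  1.83  0.    0.97 -1.15] tcp [490.1  30.  105.4]
 turn [ 0.002  0.005 -0.004] shift [ 1.6 -1.1 26.4]
 turn [ 0.008 -0.004  3.137] shift [ 1.6 -1.1 26.4]
```

```bash
python3 -m handwheel '[0,0.004,0,1.6,-1,20,60, 0,0,0,0,0,6,60, 0,0,0,0,0,0,60]'; python3 -c "
from h import *
go([488.3,29.7],79,65.3)"
```

```text
time_s: 5.88
tool_pos: [0.4916, 0.0299, 0.0851]
tcp_rot: [0.005, 0.216, 0.976, 0.002]
ft_force: [0.2, 0.5, 0.3]
finger_gap: 0.06
t 5.875 q [-0.01  0.37  1.84  0.    0.92 -1.15] tcp [491.6  29.9  85.1]
 turn [ 0.006  0.01  -0.004] shift [ 3.  -1.6  6.1]
 turn [ 0.015 -0.009  3.138] shift [ 3.  -1.6  6.1]
```

```bash
python3 -m handwheel '[0.005,0.01,-0.004,3.5,-1.5,6.5,60, 0,0,0,0,0,0,60]'; python3 -c "
from h import *
go([488.3,29.7],79,65.3)"
```

```text
time_s: 6.12
tool_pos: [0.4885, 0.0301, 0.08]
tcp_rot: [0.001, 0.213, 0.977, 0.001]
ft_force: [-0.2, 0.3, 0.6]
finger_gap: 0.0599
t 6.125 q [-0.01  0.38  1.84  0.    0.92 -1.16] tcp [488.5  30.1  80. ]
 turn [0.002 0.001 0.001] shift [-0.  -0.4  1. ]
 turn [-2.000e-03  3.000e-03 -3.141e+00] shift [-0.  -0.4  1. ]
```

Close on the remote gently and lift.

```bash
python3 -m handwheel '[0,0,0,0,0,1,25, 0,0,0,0,0,0,25, 0,0,0,0,0,0,25, 0,0,0,0,0,0,25]' 30; python3 -m handwheel '[0,0,0,0,0,-20,25,0,0,0,0,0,-50,25,0,0,0,0,0,0,25]'; python3 look.py w3 remote:78 polish:60 tray_small:7; python3 -c "
from h import *
plan([631,203],150,137.6);plan([631,203],150,137.6,1)"
```

```text
time_s: 6.62
tool_pos: [0.4888, 0.0301, 0.0795]
tcp_rot: [0.001, 0.213, 0.977, 0.001]
ft_force: [-2.2, 0.6, -0.9]
finger_gap: 0.031
time_s: 7.0
tool_pos: [0.4883, 0.03, 0.1509]
tcp_rot: [0.0, 0.213, 0.977, 0.001]
ft_force: [-0.6, -0.6, -1.4]
finger_gap: 0.0315
polish 0.89 [276, 164, 79, 59] [477.3  32.1  52.9  34.9  69.5]
polish 0.62 [513, 77, 88, 76] [493.9 189.   55.7  45.4  62. ]
tray_small 0.95 [513, 204, 116, 89] [629.1 202.6  84.3  60.   49.5]
tray_small 0.22 [274, 167, 80, 60] [492.1  24.1  66.1  46.   71.9]
t 7.20 q [-0.01  0.28  1.8   0.    1.07 -1.16] tcp [486.4  30.  146.8] jaw 65.3 tilt 0.37 gap 30.9 F [ 0.1 -0.3 -0.8]
rows 8 turn z -0.158 total -1.261
[-7.4 27.2 -0.5]
[-11.6  25.7  -0.5]
[-15.5  23.6  -0.5]
[-19.   20.8  -0.5]
[-22.   17.6  -0.5]
[-24.5  13.9  -0.5]
[-26.4   9.9  -0.5]
[-27.6   5.6  -0.5]
t 7.20 q [-0.01  0.28  1.8   0.    1.07 -1.16] tcp [486.4  30.  146.8] jaw 65.3 tilt 0.37 gap 30.9 F [ 0.1 -0.3 -0.8]
rows 12 turn z 0.157 total 1.881
[-4.9 18.1 -0.3]
[-2.  18.7 -0.3]
[ 0.9 18.8 -0.3]
[ 3.8 18.4 -0.3]
[ 6.6 17.6 -0.3]
[ 9.3 16.3 -0.3]
[11.7 14.7 -0.3]
[13.9 12.7 -0.3]
[15.7 10.3 -0.3]
[17.1  7.8 -0.3]
[18.1  5.  -0.3]
[18.7  2.1 -0.3]
```

View pics/w3.png

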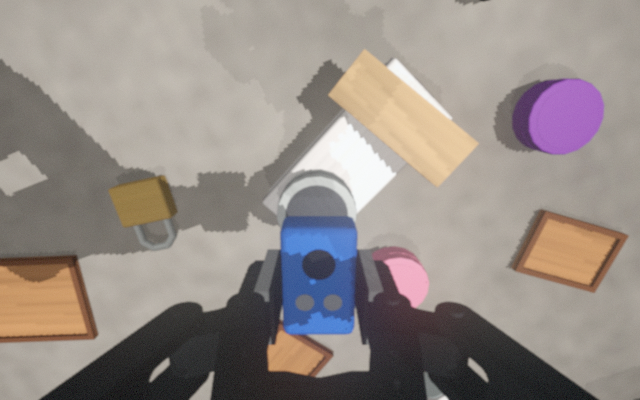

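```bash
python3 -m handwheel '[0,0,-0.158,-7,27,-1,25, 0,0,-0.158,-12,26,-1,25, 0,0,-0.158,-15,24,0,25, 0,0,-0.158,-19,21,0,25, 0,0,-0.158,-22,18,0,25, 0,0,-0.158,-24,14,0,25, 0,0,-0.158,-26,10,0,25, 0,0,-0.158,-28,6,0,25]'; python3 -m handwheel '[0,0,0,0,0,0,25]'; python3 -c "
from h import *
go([630.5,203],60,138)"
```

```text
time_s: 8.2
tool_pos: [0.6275, 0.2107, 0.1364]
tcp_rot: [-0.01, -0.422, 0.907, 0.004]
ft_force: [-0.2, 0.6, -0.5]
finger_gap: 0.0314
time_s: 8.32
tool_pos: [0.6274, 0.2118, 0.1343]
tcp_rot: [-0.011, -0.423, 0.906, 0.004]
ft_force: [-0.6, -0.3, -1.3]
finger_gap: 0.0311
t 8.325 q [ 0.27  0.66  1.26  0.    1.25 -2.18] tcp [627.4 211.8 134.3]
 turn [ 0.017 -0.017  0.036] shift [ 3.5 -9.3 74.2]
 turn [ 0.027  0.026 -3.105] shift [ 3.5 -9.3 74.2]
```

```bash
python3 -m handwheel '[0.017,-0.017,0.036,3.5,-9,30,25,0,0,0,0,0,30,25,0,0,0,0,0,0,25]';python3 look.py w4 tray_small:7 tray_round:7; python3 -c "
from h import *
go([630.5,203],26,138)"
```

```text
time_s: 8.7
tool_pos: [0.6297, 0.2015, 0.0699]
tcp_rot: [-0.002, -0.404, 0.915, -0.0]
ft_force: [-0.3, -0.8, -0.2]
finger_gap: 0.0311
tray_small 0.77 [270, 159, 99, 89] [620.9 192.5  58.4  51.5 138.4]
tray_round 0.48 [634, 193, 5, 39] [486.1 320.8  23.7   2.3  62.7]
t 8.85 q [ 0.25  0.72  1.31 -0.    1.11 -2.15] tcp [631.6 202.3  73.9]
 turn [-0.002  0.002 -0.006] shift [ 0.3  1.4 47.9]
 turn [2.000e-03 3.000e-03 3.136e+00] shift [ 0.3  1.4 47.9]
```

View pics/w4.png

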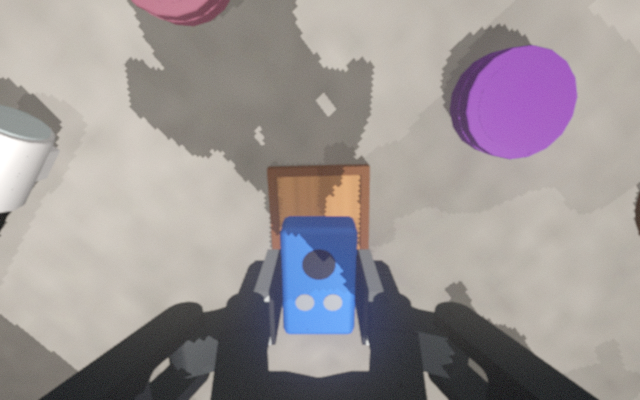

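```bash
python3 -m handwheel '[-0.002,0.002,-0.006,0.5,1,30,25,0,0,0,0,0,8,25,0,0,0,0,0,0,25]'; python3 -c "
from h import *
go([630.5,203],24,138)
i=ctrl.camera_info('wrist');im=ctrl.camera('wrist')
a=np.radians(48);print(topix([[630.5-39*np.cos(a),203-39*np.sin(a),7]]*np.array([.001]),i),[list(r['rect']) for r in ctrl.regions_of('tray_small','wrist')])"
```

```text
time_s: 9.22
tool_pos: [0.6326, 0.2029, 0.0401]
tcp_rot: [0.003, -0.406, 0.914, -0.001]
ft_force: [0.6, 0.0, -0.8]
finger_gap: 0.0315
t 9.225 q [ 0.26  0.76  1.32 -0.    1.05 -2.15] tcp [632.6 202.9  40.1]
 turn [-0.004  0.005 -0.001] shift [ 1.5  1.7 16.1]
 turn [0.008 0.006 3.141] shift [ 1.5  1.7 16.1]
[[322.04585169 171.81986534]] [[264.5, 165.4, 116.8, 94.1]]
```

```bash
python3 -m handwheel '[-0.004,0.005,0,4,1,12,25,0,0,0,0,0,2,25,0,0,0,0,0,0,25]'; python3 -c "
from h import *
go([629,201.5],23.5,138)"
```

```text
time_s: 9.7
tool_pos: [0.6296, 0.2006, 0.0268]
tcp_rot: [0.001, -0.406, 0.914, 0.0]
ft_force: [-1.1, 0.6, -0.6]
finger_gap: 0.0313
t 9.7 q [ 0.25  0.78  1.34  0.    1.03 -2.15] tcp [629.6 200.6  26.8]
 turn [-0.001  0.001 -0.001] shift [-0.2  1.1  3.3]
 turn [2.000e-03 1.000e-03 3.141e+00] shift [-0.2  1.1  3.3]
```

```bash
python3 -m handwheel '[0,0,0,0,1,2.5,25,0,0,0,0,0,1,25,0,0,0,0,0,0,25]';python3 -m handwheel '[0,0,0,0,0,1,25,0,0,0,0,0,0,25]'
```

```text
time_s: 10.07
tool_pos: [0.629, 0.2014, 0.0235]
tcp_rot: [0.001, -0.406, 0.914, -0.0]
ft_force: [0.2, -0.4, -0.0]
finger_gap: 0.0313
time_s: 10.32
tool_pos: [0.6292, 0.2015, 0.0236]
tcp_rot: [0.001, -0.406, 0.914, -0.0]
ft_force: [-0.4, 0.4, -0.9]
finger_gap: 0.0311
```

```bash
python3 -m handwheel '[0,0,0,0,0,2,25,0,0,0,0,0,0,25]';python3 -m handwheel '[0,0,0,0,0,2,25,0,0,0,0,0,0,25]'
```

```text
time_s: 10.58
tool_pos: [0.6296, 0.2016, 0.0237]
tcp_rot: [0.002, -0.406, 0.914, -0.0]
ft_force: [0.5, 0.4, -1.2]
finger_gap: 0.031
time_s: 10.82
tool_pos: [0.6299, 0.2016, 0.0236]
tcp_rot: [0.002, -0.406, 0.914, -0.0]
ft_force: [-1.1, -0.3, 0.1]
finger_gap: 0.0313
```

```bash
python3 -m handwheel '[0,0,0,0,0,0,36,0,0,0,0,0,0,50,0,0,0,0,0,0,50]';python3 -m handwheel '[0,0,0,0,0,-20,50,0,0,0,0,0,-50,50,0,0,0,0,0,-55,60,0,0,0,0,0,0,60]'; python3 look.py w5 tray_small:7 remote:22;python3 -c "
from h import *
plan([455,90],225,55)"
```

```text
time_s: 11.2
tool_pos: [0.6298, 0.2016, 0.0227]
tcp_rot: [0.002, -0.406, 0.914, -0.0]
ft_force: [0.3, 0.3, 0.7]
finger_gap: 0.0504
time_s: 11.7
tool_pos: [0.6295, 0.2015, 0.1557]
tcp_rot: [0.003, -0.406, 0.914, -0.0]
ft_force: [-0.1, -0.2, 0.5]
finger_gap: 0.0599
tray_small 0.78 [285, 136, 69, 100] [630.1 203.4  79.2  58.3  49.2]
remote 0.86 [301, 156, 35, 69] [629.4 201.2  54.1  31.4  47.3]
t 11.85 q [ 0.25  0.63  1.28  0.    1.24 -2.15] tcp [627.6 201.  149.2] jaw 138.0 tilt 0.20 gap 59.8 F [-0.4 -0.6 -0.4]
rows 9 turn z 0.161 total 1.448
[22.   6.  -8.4]
[22.7  2.4 -8.4]
[22.8 -1.3 -8.4]
[22.3 -4.9 -8.4]
[21.2 -8.4 -8.4]
[ 19.6 -11.7  -8.4]
[ 17.5 -14.7  -8.4]
[ 14.9 -17.3  -8.4]
[ 11.9 -19.5  -8.4]
```

View pics/w5.png

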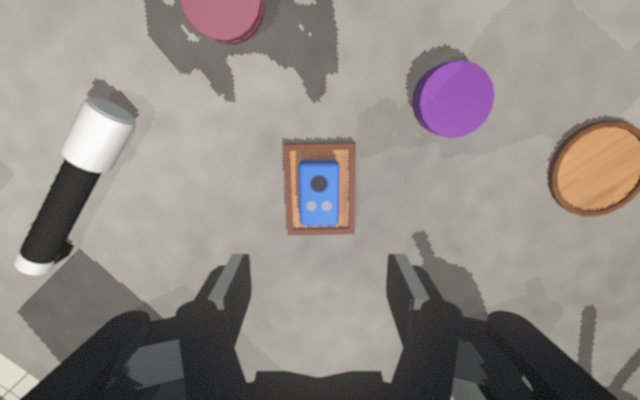

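Remote lies square in the small tray (px 318,192), fingers free. Next the tin.

```bash
python3 -c "
from h import *
plan([480,50],200,23.6,1)"
```

```text
t 11.85 q [ 0.25  0.63  1.28  0.    1.24 -2.15] tcp [627.6 201.  149.2] jaw 138.0 tilt 0.20 gap 59.8 F [-0.4 -0.6 -0.4]
rows 12 turn z 0.166 total 1.996
[17.6  0.7 -4.2]
[17.5 -2.2 -4.2]
[16.9 -5.1 -4.2]
[15.8 -7.8 -4.2]
[ 14.3 -10.3  -4.2]
[ 12.4 -12.5  -4.2]
[ 10.1 -14.4  -4.2]
[  7.6 -15.9  -4.2]
[  4.9 -16.9  -4.2]
[  2.  -17.5  -4.2]
[ -0.9 -17.6  -4.2]
[ -3.8 -17.2  -4.2]
```

```bash
python3 -m handwheel '[0,0,0.166,18,1,-4,60, 0,0,0.166,17,-2,-4,60, 0,0,0.166,17,-5,-4,70, 0,0,0.166,16,-8,-4,70, 0,0,0.166,14,-10,-4,70, 0,0,0.166,12,-12,-4,70]';python3 -m handwheel '[0,0,0.166,10,-14,-4,70, 0,0,0.166,8,-16,-4,70, 0,0,0.166,5,-17,-4,70, 0,0,0.166,2,-17,-4,70, 0,0,0.166,-1,-18,-4,70, 0,0,0.166,-4,-17,-4,70,0,0,0,0,0,0,70]'; python3 look.py w6 polish:60 wedge:51 box:36;python3 -c "
from h import *
go([488,29],100,23.6)"
```

```text
time_s: 12.6
tool_pos: [0.5478, 0.1249, 0.166]
tcp_rot: [-0.009, 0.094, 0.995, -0.003]
ft_force: [-1.0, -0.1, 0.6]
finger_gap: 0.0697
time_s: 13.48
tool_pos: [0.465, 0.0499, 0.1856]
tcp_rot: [-0.012, 0.573, 0.82, -0.012]
ft_force: [-0.5, -0.1, 0.7]
finger_gap: 0.0706
polish 0.76 [419, 189, 66, 64] [565.8  66.1  54.3  46.9 143. ]
polish 0.55 [309, 190, 66, 75] [489.   30.5  59.6  52.8 109.8]
wedge 0.8 [278, 93, 126, 59] [457.3 103.   91.2  38.1  24.9]
wedge 0.36 [400, 315, 67, 84] [582.5 -49.3  50.4   8.7 120.5]
box 0.82 [301, 85, 75, 168] [481.5  43.5  88.8  58.6 113.4]
box 0.16 [277, 93, 126, 62] [458.1 102.9  97.9  41.5  23.3]
t 13.675 q [ 0.03  0.2   1.8  -0.    1.18 -0.32] tcp [465.8  50.7 185.6]
 turn [-0.033 -0.008 -0.057] shift [-28.6  16.1  84.9]
 turn [-0.012  0.051  3.084] shift [-28.6  16.1  84.9]
```

View pics/w6.png

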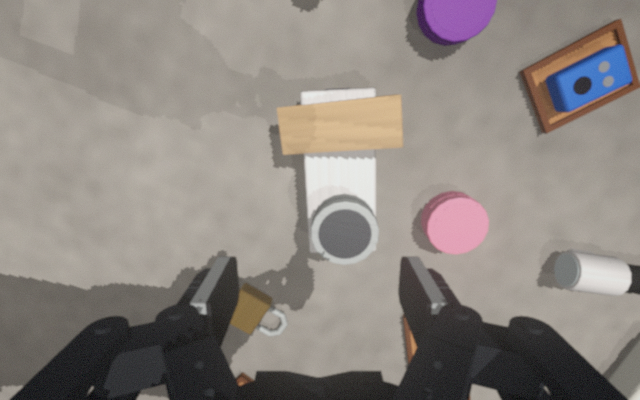

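```bash
python3 -m handwheel '[-0.033,-0.008,-0.057,-28,16,40,72, 0,0,0,0,0,45,72,0,0,0,0,0,0,72]'; python3 look.py w7 polish:60; python3 -c "
from h import *
i=ctrl.camera_info('wrist')
print(topix(np.array([[488.8,28.8,60]])/1000,i))
go([488.8,28.8],54.5,23.6)
im=cv2.imread('pics/w7.png');g=cv2.medianBlur(cv2.cvtColor(im,6),3)
c=cv2.HoughCircles(g,cv2.HOUGH_GRADIENT,1,30,param1=100,param2=25,minRadius=20,maxRadius=70);print(c)"
```

```text
time_s: 14.05
tool_pos: [0.4911, 0.0303, 0.0978]
tcp_rot: [0.001, 0.544, 0.839, 0.001]
ft_force: [-0.2, 0.1, 1.3]
finger_gap: 0.072
polish 0.95 [264, 184, 99, 109] [488.9  30.1  59.1  52.7 111.5]
polish 0.95 [420, 193, 96, 86] [560.4  65.6  52.7  43.8 154.1]
[[310.84985517 240.62162929]]
t 14.15 q [-0.01  0.35  1.82  0.    0.96 -0.43] tcp [492.8  30.4 101.1]
 turn [0.007 0.003 0.008] shift [ 0.3 -4.7 46.6]
 turn [-0.005  0.012 -3.133] shift [ 0.3 -4.7 46.6]
[[[316.5 235.5  47.9]
  [477.5 249.5  45.7]
  [603.5 306.5  28.5]]]
```

```bash
python3 -c "
from h import *
print(toworld([[315,237]],.06,ctrl.camera_info('wrist'))*1000)"
python3 -m handwheel '[0.007,0.003,0.008,0.5,-3.5,30,74, 0,0,0,0,0,8,74,0,0,0,0,0,0,74]';python3 -c "
from h import *
go([488.8,29.5],54.5,23.6)"
```

```text
[[489.96883256  31.596212    60.        ]]
time_s: 14.52
tool_pos: [0.4928, 0.0301, 0.068]
tcp_rot: [0.004, 0.547, 0.837, 0.002]
ft_force: [0.9, 0.3, 0.5]
finger_gap: 0.074
t 14.525 q [-0.01  0.41  1.84  0.    0.88 -0.43] tcp [492.8  30.1  68. ]
 turn [0.008 0.004 0.002] shift [ 1.2 -4.  13.5]
 turn [-0.006  0.013 -3.139] shift [ 1.2 -4.  13.5]
```

```bash
python3 -m handwheel '[0.008,0.004,0,1,-3.5,10,74, 0,0,0,0,0,4,74,0,0,0,0,0,0,74]';python3 -c "
from h import *
go([489.3,30.5],54.5,23.6)"
```

```text
time_s: 14.9
tool_pos: [0.4902, 0.0297, 0.0554]
tcp_rot: [0.001, 0.546, 0.838, 0.001]
ft_force: [0.1, 0.2, -0.1]
finger_gap: 0.0739
t 14.9 q [-0.01  0.43  1.85  0.    0.86 -0.43] tcp [490.2  29.7  55.4]
 turn [0.003 0.001 0.003] shift [ 1.1 -0.5  0.9]
 turn [-1.000e-03  4.000e-03 -3.139e+00] shift [ 1.1 -0.5  0.9]
```

```bash
python3 -m handwheel '[0,0,0,0,0,0,60, 0,0,0,0,0,0,48, 0,0,0,0,0,0,48, 0,0,0,0,0,0,48]' 35; python3 -m handwheel '[0,0,0,0,0,-20,48,0,0,0,0,0,-50,48,0,0,0,0,0,-30,48,0,0,0,0,0,0,48]'; python3 look.py w8 polish:120 wedge:51 box:36 tray_round:7;python3 -c "
from h import *
plan([450.5,344.6],110,50)"
```

```text
time_s: 15.4
tool_pos: [0.4905, 0.0297, 0.056]
tcp_rot: [0.001, 0.546, 0.838, 0.001]
ft_force: [-1.2, -0.4, -1.1]
finger_gap: 0.0522
time_s: 15.9
tool_pos: [0.4897, 0.0296, 0.158]
tcp_rot: [0.0, 0.546, 0.838, 0.0]
ft_force: [0.4, -0.3, -2.5]
finger_gap: 0.0523
polish 0.84 [253, 209, 128, 135] [498.7   8.8  79.7  69.8 111.2]
polish 0.77 [404, 172, 73, 68] [537.7  72.5  38.7  34.  163.2]
wedge 0.75 [245, 48, 148, 64] [457.3 103.7  91.9  39.3  26. ]
box 0.64 [278, 39, 83, 182] [480.   47.2  84.1  57.7 112.8]
t 16.15 q [-0.01  0.27  1.79  0.    1.09 -0.43] tcp [488.4  29.6 155. ] jaw 23.8 tilt 0.25 gap 52.2 F [ 0.2  0.  -1.7]
rows 8 turn z -0.057 total -0.458
[37.9 11.5  5.7]
[37.2 13.7  5.7]
[36.4 15.8  5.7]
[35.4 17.9  5.7]
[34.3 19.9  5.7]
[33.1 21.8  5.7]
[31.8 23.6  5.7]
[30.4 25.4  5.7]
```

View pics/w8.png

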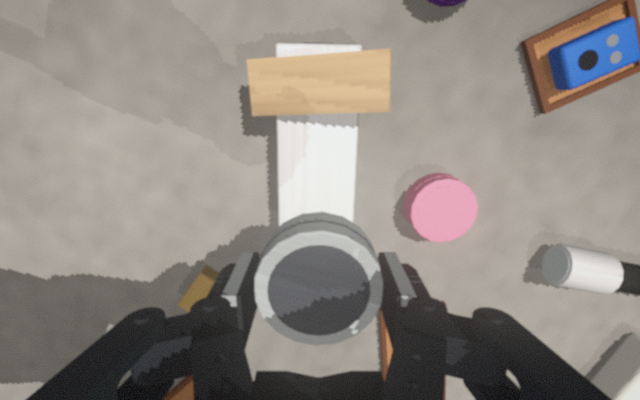

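```bash
python3 -m handwheel '[0,0,-0.057,38,11,5,48, 0,0,-0.057,37,14,5,48, 0,0,-0.057,36,16,5,48, 0,0,-0.057,35,18,5,48, 0,0,-0.057,34,20,5,48, 0,0,-0.057,33,22,5,48, 0,0,-0.057,32,23,5,48, 0,0,-0.057,30,25,5,48]';python3 -m handwheel '[0,0,0,0,0,0,48]'; python3 look.py w9 polish:120 tray_round:7;python3 -c "
from h import *
s,M=tool();i=ctrl.camera_info('wrist');print(topix([s['tool_pos']+M@[0,0,-.0045]],i))
e=np.array([[450.5+40*np.cos(a),344.6+40*np.sin(a),7] for a in np.arange(0,6.2,.3)])/1000
p=topix(e,i);print(p.min(0),p.max(0))
im=cv2.imread('pics/w9.png');cv2.polylines(im,[p.astype(np.int32)],True,(0,255,0));cv2.circle(im,topix([s['tool_pos']+M@[0,0,-.0045]],i)[0].astype(int),3,(0,0,255),-1);cv2.imwrite('pics/w9b.png',im)
go([450.5,344.6],70,50)"
```

```text
time_s: 17.15
tool_pos: [0.4465, 0.3493, 0.1059]
tcp_rot: [-0.006, 0.338, 0.941, -0.004]
ft_force: [1.1, 0.6, -0.6]
finger_gap: 0.0518
time_s: 17.27
tool_pos: [0.4453, 0.351, 0.1041]
tcp_rot: [-0.007, 0.337, 0.942, -0.005]
ft_force: [-0.3, -1.2, -1.0]
finger_gap: 0.0519
polish 0.95 [254, 210, 126, 137] [438.  356.2  54.8  47.3 140.9]
polish 0.68 [244, 336, 28, 43] [449.4 317.   19.5  10.4 150.4]
tray_round 0.7 [260, 160, 113, 77] [438.5 352.7  78.5  53.3  51. ]
[[320.14479067 287.89116473]]
[263.2149905  159.85098576] [378.57315112 268.70485888]
t 17.425 q [ 0.6   0.49  1.6   0.01  1.06 -0.29] tcp [446.3 348.7 105.2]
 turn [-0.014 -0.009  0.007] shift [-6.2  0.  35.1]
 turn [ 0.015 -0.022 -3.134] shift [-6.2  0.  35.1]
```

View pics/w9b.png

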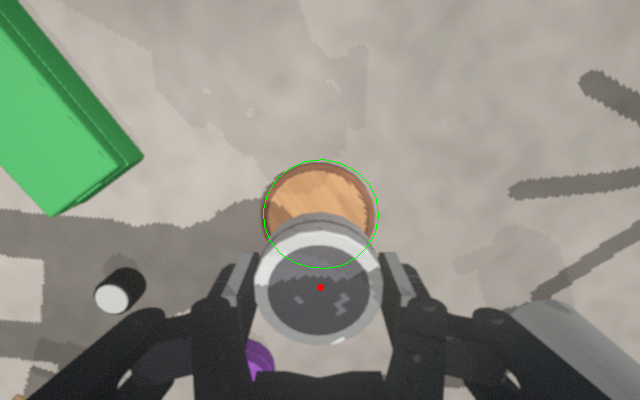

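```bash
python3 -m handwheel '[-0.014,-0.009,0.007,-6,0,30,48,0,0,0,0,0,25,48,0,0,0,0,0,0,48]';python3 -c "
from h import *
go([450.2,345],24,50)"
```

```text
time_s: 17.8
tool_pos: [0.4519, 0.3418, 0.0494]
tcp_rot: [0.0, 0.344, 0.939, 0.0]
ft_force: [-0.5, -0.9, -0.3]
finger_gap: 0.0523
t 17.8 q [ 0.58  0.57  1.63 -0.    0.94 -0.28] tcp [451.9 341.8  49.4]
 turn [ 0.001  0.    -0.005] shift [ 3.3  1.3 25.4]
 turn [ 1.000e-03 -1.000e-03  3.137e+00] shift [ 3.3  1.3 25.4]
```

```bash
python3 -m handwheel '[0,0,-0.005,2.5,1,19,48,0,0,0,0,0,3,48,0,0,0,0,0,0,48]';python3 -m handwheel '[0,0,0,0,0,2.5,48,0,0,0,0,0,2,48]'; python3 -c "
from h import *
go([450.2,345],24,50)"
```

```text
time_s: 18.18
tool_pos: [0.4517, 0.3441, 0.028]
tcp_rot: [0.001, 0.342, 0.94, 0.001]
ft_force: [-1.1, -0.4, -0.4]
finger_gap: 0.0522
time_s: 18.42
tool_pos: [0.452, 0.3444, 0.0241]
tcp_rot: [0.002, 0.342, 0.94, 0.002]
ft_force: [-0.3, 0.3, -0.8]
finger_gap: 0.0527
t 18.425 q [ 0.59  0.61  1.64 -0.    0.89 -0.28] tcp [452.  344.4  24.1]
 turn [ 0.005  0.002 -0.001] shift [ 1.8 -0.7  0.1]
 turn [ 2.000e-03 -7.000e-03  3.141e+00] shift [ 1.8 -0.7  0.1]
```

```bash
python3 -m handwheel '[0.005,0.002,0,1.5,-0.5,1.5,48]';python3 -m handwheel '[0,0,0,0,0,2,48]';python3 -m handwheel '[0,0,0,0,0,0,48, 0,0,0,0,0,0,60,0,0,0,0,0,0,70,0,0,0,0,0,0,70]'; python3 -m handwheel '[0,0,0,0,0,-20,70,0,0,0,0,0,-50,70,0,0,0,0,0,-60,70,0,0,0,0,0,0,70]'; python3 look.py w10 polish:28 tray_round:7;python3 -c "
from h import *
plan([471,73],180,113.5,0);plan([471,73],180,113.5,1)"
```

```text
time_s: 18.55
tool_pos: [0.4518, 0.345, 0.0239]
tcp_rot: [0.001, 0.342, 0.94, 0.001]
ft_force: [4.4, -9.8, 17.0]
finger_gap: 0.0521
time_s: 18.68
tool_pos: [0.452, 0.345, 0.0238]
tcp_rot: [0.001, 0.342, 0.94, 0.001]
ft_force: [-17.7, -9.8, 35.1]
finger_gap: 0.0521
time_s: 19.18
tool_pos: [0.4522, 0.3453, 0.0245]
tcp_rot: [0.001, 0.342, 0.94, 0.001]
ft_force: [-0.6, -0.8, -0.3]
finger_gap: 0.0698
time_s: 19.68
tool_pos: [0.4519, 0.3453, 0.1624]
tcp_rot: [0.002, 0.342, 0.94, 0.002]
ft_force: [-0.2, -0.3, 0.0]
finger_gap: 0.0703
polish 0.88 [223, 287, 60, 64] [507.1 226.4  66.1  43.8 121.2]
polish 0.75 [283, 153, 66, 74] [451.6 345.1  56.4  52.1 139.9]
tray_round 0.71 [266, 137, 96, 90] [447.5 344.7  79.4  77.1  64.4]
t 19.82 q [ 0.59  0.42  1.57 -0.    1.15 -0.28] tcp [450.2 344.  156.4] jaw 50.0 tilt 0.24 gap 69.5 F [ 0.2 -0.5 -0.3]
rows 7 turn z -0.158 total -1.109
[-27.2 -27.7  -3.3]
[-22.5 -31.7  -3.3]
[-17.2 -34.8  -3.3]
[-11.5 -37.1  -3.3]
[ -5.5 -38.5  -3.3]
[  0.7 -38.8  -3.3]
[  6.8 -38.2  -3.3]
t 19.82 q [ 0.59  0.42  1.57 -0.    1.15 -0.28] tcp [450.2 344.  156.4] jaw 50.0 tilt 0.24 gap 69.5 F [ 0.2 -0.5 -0.3]
rows 12 turn z 0.169 total 2.033
[-15.9 -16.2  -1.9]
[-18.4 -13.3  -1.9]
[-20.3 -10.   -1.9]
[-21.7  -6.4  -1.9]
[-22.5  -2.7  -1.9]
[-22.6   1.2  -1.9]
[-22.1   5.   -1.9]
[-21.    8.6  -1.9]
[-19.2  12.   -1.9]
[-16.9  15.1  -1.9]
[-14.1  17.7  -1.9]
[-10.9  19.8  -1.9]
```

View pics/w10.png

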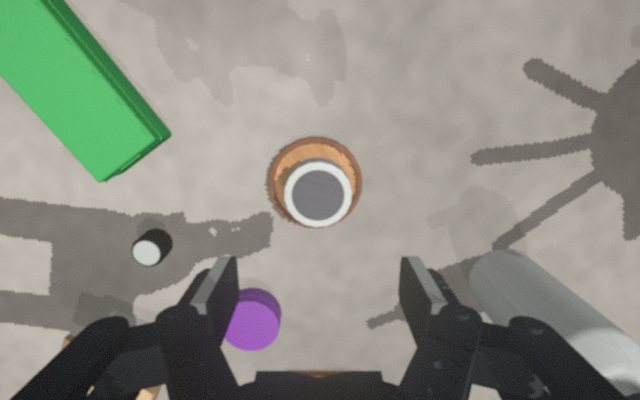

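Tin stands in the round tray (px 318,192), nothing disturbed. Next the wedge.

```bash
python3 -m handwheel '[0,0,-0.158,-27,-28,-3,70, 0,0,-0.158,-22,-32,-3,70, 0,0,-0.158,-17,-35,-3,70, 0,0,-0.158,-11,-37,-3,70, 0,0,-0.158,-6,-38,-3,70, 0,0,-0.158,1,-39,-3,70, 0,0,-0.158,7,-38,-3,70, 0,0,0,0,0,0,70]'; python3 look.py w11 wedge:51 box:36;python3 - <<'E'
from h import *
go([457.2,103.5],100,115)
im=cv2.imread('pics/w11.png');cv2.imwrite('pics/w11b.png',cv2.resize(im[80:320,160:480],None,fx=2.4,fy=2.4,interpolation=cv2.INTER_CUBIC))
E
```

```text
time_s: 20.82
tool_pos: [0.4689, 0.0645, 0.1698]
tcp_rot: [-0.011, -0.221, 0.975, -0.002]
ft_force: [-0.4, 0.5, -0.1]
finger_gap: 0.0702
wedge 0.68 [343, 146, 54, 126] [458.5 103.  100.2  39.7  29.1]
box 0.81 [231, 156, 173, 79] [478.3  43.6  92.7  62.9 112.8]
box 0.67 [563, 24, 76, 147] [320.4 222.6 104.9  57.3  39.7]
t 20.975 q [ 0.07  0.22  1.81 -0.01  1.13 -1.94] tcp [468.8  66.8 169.9]
 turn [ 0.001 -0.022  0.007] shift [-6.8 38.  69.9]
 turn [ 3.500e-02  2.000e-03 -3.134e+00] shift [-6.8 38.  69.9]
```

View pics/w11b.png

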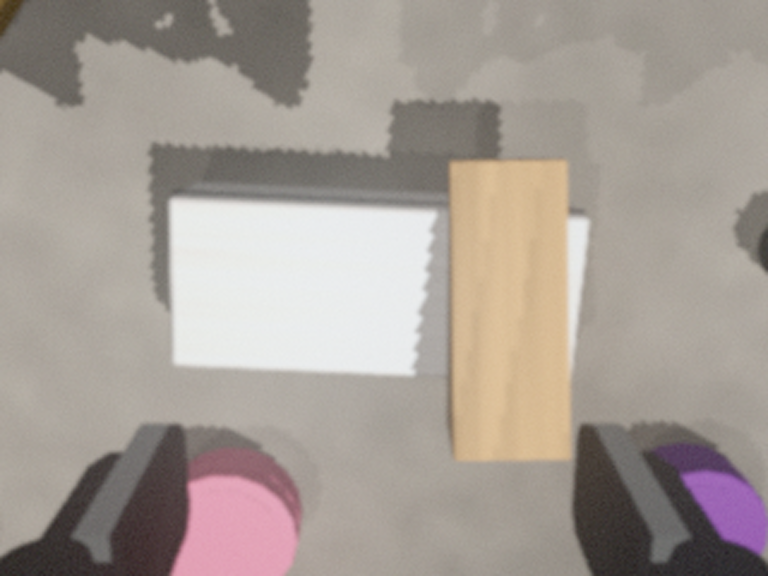

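```bash
python3 - <<'E'
from h import *
i=ctrl.camera_info('wrist')
f=lambda c,z:toworld(np.array(c)/2.4+[160,80],z/1000,i)*1000
t=f([[450,158],[568,158]],41);b=f([[454,460],[570,460]],66)
print(np.round(t,1),np.round(b,1));m=b.mean(0)-t.mean(0);print((t.mean(0)+b.mean(0))/2,np.degrees(np.arctan2(m[1],m[0])),np.hypot(*m[:2]),[np.hypot(*(q[1]-q[0])[:2]) for q in(t,b)])
E
```

```text
[[422.2  68.5  41. ]
 [406.5 101.5  41. ]] [[503.1 108.4  66. ]
 [487.6 140.9  66. ]]
[454.84604448 104.79889871  53.5       ] 26.075998856032598 90.16857140368613 [np.float64(36.493657456693036), np.float64(35.99810049866538)]
```

```bash
python3 -c "
from h import *
go([463.8,109.2],100,116)"
```

```text
t 20.975 q [ 0.07  0.22  1.81 -0.01  1.13 -1.94] tcp [468.8  66.8 169.9]
 turn [ 0.002 -0.022 -0.01 ] shift [-15.2  40.3  69.7]
 turn [-3.400e-02 -3.000e-03  3.131e+00] shift [-15.2  40.3  69.7]
```

```bash
python3 -m handwheel '[0.002,-0.022,-0.01,-15,40,20,64, 0,0,0,0,0,50,64,0,0,0,0,0,0,64]';python3 -c "
from h import *
go([463.8,109.2],55,116)"
```

```text
time_s: 21.35
tool_pos: [0.4641, 0.1133, 0.0979]
tcp_rot: [0.0, -0.224, 0.975, 0.0]
ft_force: [0.6, 0.8, 0.9]
finger_gap: 0.0638
t 21.35 q [ 0.16  0.33  1.87  0.    0.95 -1.86] tcp [464.1 113.3  97.9]
 turn [ 0.     0.    -0.002] shift [ 2.1 -3.5 42.9]
 turn [ 0.   -0.    3.14] shift [ 2.1 -3.5 42.9]
```

```bash
python3 -m handwheel '[0,0,0,2,-3.5,25,64, 0,0,0,0,0,10,64,0,0,0,0,0,0,64]';python3 -c "
from h import *
go([463.8,109.2],55,116)"
```

```text
time_s: 21.72
tool_pos: [0.4659, 0.1108, 0.0664]
tcp_rot: [0.002, -0.224, 0.975, 0.0]
ft_force: [-0.5, -0.5, 0.3]
finger_gap: 0.064
t 21.725 q [ 0.16  0.38  1.88  0.    0.87 -1.87] tcp [465.9 110.8  66.4]
 turn [-0.001  0.004 -0.002] shift [ 2.7 -0.5 11.4]
 turn [7.000e-03 2.000e-03 3.139e+00] shift [ 2.7 -0.5 11.4]
```

```bash
python3 -m handwheel '[0,0.004,0,2.5,-0.5,11,64, 0,0,0,0,0,0,64, 0,0,0,0,0,1.5,50, 0,0,0,0,0,0,40,0,0,0,0,0,0,30,0,0,0,0,0,0,30]' 40; python3 -c "
from h import *
go([463.8,109.2],55,116)"; python3 -m handwheel '[0,0,0,0,0,-20,30,0,0,0,0,0,-50,30,0,0,0,0,0,-20,30,0,0,0,0,0,0,30]'; python3 look.py w12 wedge:150 box:36;python3 -c "
from h import *
plan([648,-98.5],140,29)"
```

```text
time_s: 22.48
tool_pos: [0.4653, 0.1095, 0.0559]
tcp_rot: [0.002, -0.224, 0.975, -0.001]
ft_force: [-0.1, -0.0, -0.5]
finger_gap: 0.0353
t 22.475 q [ 0.15  0.4   1.89 -0.    0.85 -1.87] tcp [465.3 109.5  55.9]
 turn [-0.002  0.004 -0.003] shift [1.5 0.4 0.9]
 turn [6.000e-03 3.000e-03 3.139e+00] shift [1.5 0.4 0.9]
time_s: 22.98
tool_pos: [0.4643, 0.1094, 0.1476]
tcp_rot: [0.001, -0.224, 0.975, -0.001]
ft_force: [-0.1, 0.2, -0.9]
finger_gap: 0.0348
box 0.68 [161, 133, 115, 90] [480.7  37.7  80.4  62.7 112.8]
box 0.67 [531, 0, 107, 155] [305.9 247.4  84.4  74.8 174.8]
t 23.12 q [ 0.16  0.25  1.83 -0.    1.06 -1.87] tcp [463.4 109.3 145.6] jaw 115.8 tilt 0.10 gap 35.2 F [-0.1  0.2  0. ]
rows 9 turn z 0.168 total 1.516
[ -8.4 -29.7   0.6]
[-13.3 -27.9   0.6]
[-17.7 -25.3   0.6]
[-21.7 -21.9   0.6]
[-25.1 -18.    0.6]
[-27.8 -13.5   0.6]
[-29.6  -8.7   0.6]
[-30.7  -3.6   0.6]
[-30.8   1.6   0.6]
```

View pics/w12.png

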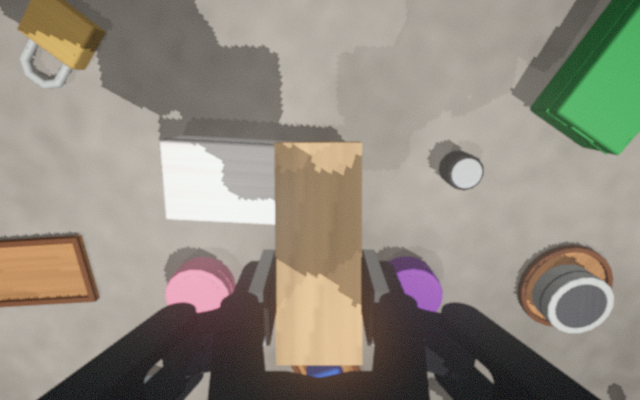

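```bash
python3 -m handwheel '[0,0,0.168,-8,-30,1,30, 0,0,0.168,-13,-28,1,30, 0,0,0.168,-18,-25,0,30, 0,0,0.168,-22,-22,0,30, 0,0,0.168,-25,-18,0,30, 0,0,0.168,-28,-14,0,30, 0,0,0.168,-30,-9,0,30, 0,0,0.168,-31,-4,0,30]';python3 -m handwheel '[0,0,0.168,-31,2,0,30,0,0,0,0,0,0,30]'; python3 look.py w13 tray_medium:7;python3 - <<'E'
from h import *
i=ctrl.camera_info('wrist')
go([649,-100],80,29)
a=np.radians(119);u=np.array([np.cos(a),np.sin(a)]);v=np.array([-u[1],u[0]]);c=np.array([643.5,-89.8])
p=topix(np.array([np.r_[c+58*s*u+31*t*v,7] for s,t in((1,1),(1,-1),(-1,-1),(-1,1))])/1000,i)
im=cv2.imread('pics/w13.png');cv2.polylines(im,[p.round().astype(np.int32)],True,(0,255,0));cv2.imwrite('pics/w13b.png',im)
E
```

```text
time_s: 24.12
tool_pos: [0.6252, -0.0842, 0.1301]
tcp_rot: [-0.008, 0.45, 0.893, -0.004]
ft_force: [-0.6, 0.9, -0.0]
finger_gap: 0.0348
time_s: 24.38
tool_pos: [0.6455, -0.1102, 0.1254]
tcp_rot: [-0.01, 0.527, 0.85, -0.006]
ft_force: [-0.2, 0.5, -0.6]
finger_gap: 0.0351
tray_medium 0.62 [284, 93, 92, 158] [644.6 -91.1 116.4  63.3 119.6]
t 24.475 q [-0.22  0.65  1.3  -0.    1.22 -0.69] tcp [ 644.7 -108.6  125.8]
 turn [-0.02  -0.013 -0.041] shift [ 5.2  8.6 45.7]
 turn [-0.02   0.032  3.101] shift [ 5.2  8.6 45.7]
```

View pics/w13b.png

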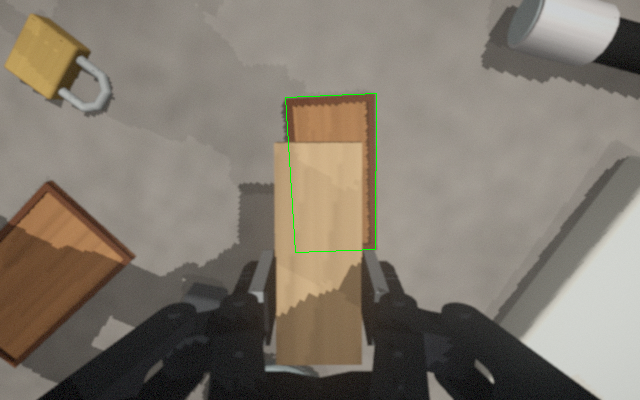

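```bash
python3 -m handwheel '[-0.02,-0.013,-0.041,5,8.5,25,30,0,0,0,0,0,20,30,0,0,0,0,0,0,30]';python3 -c "
from h import *
go([649.5,-100.3],24,29)"
```

```text
time_s: 24.85
tool_pos: [0.6483, -0.0983, 0.0786]
tcp_rot: [-0.001, 0.505, 0.863, -0.001]
ft_force: [0.9, 0.1, -0.4]
finger_gap: 0.0349
t 24.85 q [-0.21  0.7   1.33 -0.    1.11 -0.72] tcp [648.3 -98.3  78.6]
 turn [-0.002 -0.001  0.006] shift [-2.4  0.1 54.6]
 turn [ 1.000e-03 -2.000e-03 -3.136e+00] shift [-2.4  0.1 54.6]
```

```bash
python3 -m handwheel '[-0.002,0,0.006,-2,0,30,30,0,0,0,0,0,14,30,0,0,0,0,0,3,30,0,0,0,0,0,0,30]';python3 -c "
from h import *
go([649.5,-100.3],24,29)"
```

```text
time_s: 25.35
tool_pos: [0.6507, -0.1003, 0.0341]
tcp_rot: [0.002, 0.508, 0.862, 0.001]
ft_force: [0.1, 0.2, -0.8]
finger_gap: 0.0349
t 25.35 q [-0.21  0.76  1.35  0.    1.03 -0.72] tcp [ 650.7 -100.3   34.1]
 turn [ 0.003  0.002 -0.   ] shift [ 0.6 -1.1 10.1]
 turn [ 3.000e-03 -5.000e-03  3.141e+00] shift [ 0.6 -1.1 10.1]
```

```bash
python3 -m handwheel '[0.003,0.002,0,0.5,-1,7,30,0,0,0,0,0,3,30]';python3 -m handwheel '[0,0,0,0,0,2,30]';python3 -m handwheel '[0,0,0,0,0,2,30]'
```

```text
time_s: 25.6
tool_pos: [0.6502, -0.1005, 0.0252]
tcp_rot: [0.001, 0.508, 0.862, 0.0]
ft_force: [1.0, -0.2, -0.6]
finger_gap: 0.0352
time_s: 25.72
tool_pos: [0.6504, -0.1004, 0.0238]
tcp_rot: [0.001, 0.507, 0.862, 0.0]
ft_force: [-10.8, 2.5, 21.1]
finger_gap: 0.0354
time_s: 25.85
tool_pos: [0.6507, -0.1005, 0.0238]
tcp_rot: [0.001, 0.507, 0.862, 0.0]
ft_force: [-13.1, 1.8, 26.8]
finger_gap: 0.0349
```

Contact; release and retreat, then check.

```bash
python3 -m handwheel '[0,0,0,0,0,0,30, 0,0,0,0,0,0,42,0,0,0,0,0,0,54,0,0,0,0,0,0,54]'; python3 -m handwheel '[0,0,0,0,0,-20,54,0,0,0,0,0,-50,60,0,0,0,0,0,-60,75,0,0,0,0,0,0,85]'; python3 look.py w14 wedge:20 tray_medium:7;python3 -c "
from h import *
plan([471,67],200,23.5,0)"
```

```text
time_s: 26.35
tool_pos: [0.651, -0.1005, 0.0244]
tcp_rot: [0.002, 0.507, 0.862, 0.001]
ft_force: [-0.6, 0.0, -0.4]
finger_gap: 0.0544
time_s: 26.85
tool_pos: [0.6507, -0.1005, 0.1626]
tcp_rot: [0.003, 0.507, 0.862, 0.001]
ft_force: [0.1, -0.6, -1.1]
finger_gap: 0.085
wedge 0.88 [296, 117, 44, 117] [647.1 -93.7  97.2  37.9 119.2]
tray_medium 0.98 [276, 101, 80, 138] [645.  -91.2 116.6  64.2 119.7]
t 27.00 q [-0.21  0.62  1.28 -0.    1.25 -0.72] tcp [ 648.6 -100.1  155.8] jaw 29.0 tilt 0.20 gap 84.6 F [-0.9  0.1 -0.9]
rows 6 turn z 0.016 total 0.096
[ 38.7 -12.4  -7.3]
[ 38.5 -13.   -7.3]
[ 38.3 -13.6  -7.3]
[ 38.1 -14.3  -7.3]
[ 37.8 -14.9  -7.3]
[ 37.6 -15.5  -7.3]
```

View pics/w14.png

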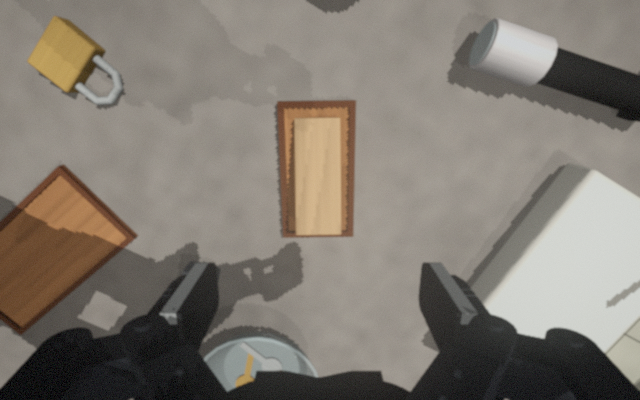

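```bash
python3 -m handwheel '[0,0,0.016,39,-12,-7,85, 0,0,0.016,38,-13,-7,85, 0,0,0.016,38,-14,-7,85, 0,0,0.016,38,-14,-7,85, 0,0,0.016,38,-15,-7,85, 0,0,0.016,38,-15,-7,85,0,0,0,0,0,0,85]'; python3 look.py w15 box:36 polish:24;python3 - <<'E'
from h import *
i=ctrl.camera_info('wrist')
im=cv2.imread('pics/w15.png');hsv=cv2.cvtColor(im,cv2.COLOR_BGR2HSV)
m=cv2.inRange(hsv,(160,60,60),(180,255,255));print('pink top',rect(m,.024,i))
m=cv2.inRange(hsv,(0,0,195),(180,40,255));m[:,450:]=0
print('white',rect(m,.036,i))
go([471,67],100,23.5)
E
```

```text
time_s: 27.88
tool_pos: [0.4628, 0.0721, 0.1924]
tcp_rot: [-0.008, 0.55, 0.835, -0.004]
ft_force: [-0.3, -0.1, 0.2]
finger_gap: 0.0851
box 0.65 [297, 114, 68, 156] [472.1  65.5 137.1  58.5 113. ]
polish 0.65 [404, 215, 64, 52] [581.7  61.4  58.4  54.4  21.7]
pink top [583.7  58.5  57.3  55.2  23.7]
white [474.3  63.  134.5  56.9 112.7]
t 28.025 q [ 0.07  0.19  1.79  0.    1.18 -0.33] tcp [464.4  70.4 192. ]
 turn [-0.017 -0.009 -0.006] shift [-6.6  6.2 91.9]
 turn [-0.014  0.026  3.136] shift [-6.6  6.2 91.9]
```

View pics/w15.png

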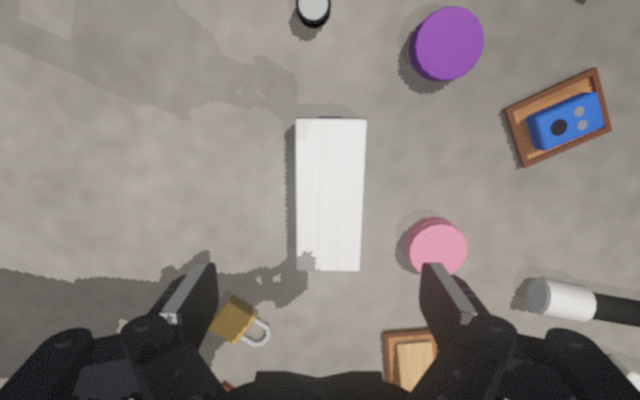

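```bash
python3 -m handwheel '[-0.017,-0.009,0,-4,7,45,85.4, 0,0,0,0,0,47,85.4,0,0,0,0,0,0,85.4]';python3 -c "
from h import *
go([472.3,65.3],24,23)"
```

```text
time_s: 28.4
tool_pos: [0.4734, 0.0675, 0.0968]
tcp_rot: [0.0, 0.552, 0.834, -0.0]
ft_force: [0.6, -0.5, 0.7]
finger_gap: 0.0854
t 28.4 q [ 0.07  0.33  1.86 -0.    0.95 -0.34] tcp [473.4  67.5  96.8]
 turn [-0.  0.  0.] shift [-1.6 -1.9 72.8]
 turn [-0.    -0.    -3.141] shift [-1.6 -1.9 72.8]
```

```bash
python3 -m handwheel '[0,0,0,-1.5,-2,25,85.4, 0,0,0,0,0,15,85.4,0,0,0,0,0,0,85.4]';python3 -c "
from h import *
go([472.3,65.3],24,23)"
```

```text
time_s: 28.78
tool_pos: [0.4751, 0.0644, 0.0594]
tcp_rot: [0.002, 0.552, 0.834, 0.001]
ft_force: [-0.2, 0.5, 0.8]
finger_gap: 0.0853
t 28.775 q [ 0.06  0.4   1.88 -0.    0.86 -0.34] tcp [475.1  64.4  59.4]
 turn [ 0.003  0.002 -0.001] shift [ 2.  -2.4 35.4]
 turn [ 2.00e-03 -5.00e-03  3.14e+00] shift [ 2.  -2.4 35.4]
```

```bash
python3 -m handwheel '[0.003,0.002,0,2,-2.5,14,85.4, 0,0,0,0,0,0,85.4]';python3 -c "
from h import *
go([472.3,65.3],24,23)"
```

```text
time_s: 29.02
tool_pos: [0.4728, 0.0654, 0.0461]
tcp_rot: [0.001, 0.552, 0.834, 0.001]
ft_force: [-0.4, 0.6, 0.5]
finger_gap: 0.0856
t 29.025 q [ 0.06  0.42  1.89  0.    0.83 -0.34] tcp [472.8  65.4  46.1]
 turn [ 0.002  0.    -0.001] shift [ 0.1 -0.6 22.1]
 turn [ 0.    -0.004  3.14 ] shift [ 0.1 -0.6 22.1]
```

```bash
python3 -m handwheel '[0.002,0,0,0,-1,12,85.4, 0,0.002,0,0.5,-1,10,85.4, 0,0,0,0,0,0,85.4]';python3 -c "
from h import *
go([472.3,65.3],24,23)"
```

```text
time_s: 29.4
tool_pos: [0.4709, 0.0651, 0.023]
tcp_rot: [-0.0, 0.552, 0.834, 0.001]
ft_force: [0.6, 0.6, 0.2]
finger_gap: 0.0855
t 29.4 q [ 0.06  0.46  1.9   0.    0.78 -0.34] tcp [470.9  65.1  23. ]
 turn [ 0.001 -0.002 -0.001] shift [-0.4  1.3 -1. ]
 turn [-3.000e-03 -1.000e-03  3.141e+00] shift [-0.4  1.3 -1. ]
```

```bash
python3 -m handwheel '[0,-0.002,0,-0.5,1.3,-1,75, 0,0,0,0,0,0,60, 0,0,0,0,0,0,50, 0,0,0,0,0,0,50,0,0,0,0,0,0,50]' 60; python3 -m handwheel '[0,0,0,0,0,-15,50,0,0,0,0,0,-30,50,0,0,0,0,0,-40,50,0,0,0,0,0,0,50]'; python3 look.py w16 box:100;python3 -c "
from h import *
plan([463,-278],100,157.8)"
```

```text
time_s: 30.02
tool_pos: [0.4728, 0.0652, 0.0247]
tcp_rot: [0.001, 0.552, 0.834, 0.001]
ft_force: [0.0, -0.5, -0.5]
finger_gap: 0.057
time_s: 30.52
tool_pos: [0.4721, 0.0652, 0.114]
tcp_rot: [0.0, 0.552, 0.834, 0.0]
ft_force: [0.3, 0.4, -5.3]
finger_gap: 0.0568
box 0.64 [235, 113, 170, 268] [471.   66.3 132.4  69.6 112.9]
box 0.35 [446, 376, 17, 23] [565.1  27.9  15.2   8.2 119.3]
t 30.62 q [ 0.06  0.3   1.86 -0.    0.98 -0.34] tcp [470.6  65.1 111.1] jaw 22.9 tilt 0.24 gap 56.9 F [-0.4 -0.4 -4.7]
rows 8 turn z 0.098 total 0.788
[-39.1 -17.6   1.4]
[-40.7 -13.7   1.4]
[-41.8  -9.6   1.4]
[-42.6  -5.4   1.4]
[-42.9  -1.2   1.4]
[-42.8   3.    1.4]
[-42.3   7.2   1.4]
[-41.4  11.3   1.4]
```

```bash
python3 -m handwheel '[0,0,0.098,-39,-18,1,50, 0,0,0.098,-41,-14,1,50, 0,0,0.098,-42,-10,1,50, 0,0,0.098,-43,-5,1,50, 0,0,0.098,-43,-1,1,50, 0,0,0.098,-43,3,1,50, 0,0,0.098,-42,7,1,50, 0,0,0.098,-41,11,1,50]';python3 -m handwheel '[0,0,0,0,0,0,50]'; python3 look.py w17 tray_long:7;python3 - <<'E'
from h import *
i=ctrl.camera_info('wrist')
go([463,-278],70,157.8)
a=np.radians(67.8);u=np.array([np.cos(a),np.sin(a)]);v=np.array([-u[1],u[0]]);c=np.array([463,-278])
p=topix(np.array([np.r_[c+81*s*u+42*t*v,7] for s,t in((1,1),(1,-1),(-1,-1),(-1,1))])/1000,i)
im=cv2.imread('pics/w17.png');cv2.polylines(im,[p.round().astype(np.int32)],True,(0,255,0));cv2.imwrite('pics/w17b.png',im);print(p.round(1).tolist())
E
```

```text
time_s: 31.62
tool_pos: [0.4544, -0.2853, 0.0925]
tcp_rot: [-0.008, 0.834, 0.551, -0.007]
ft_force: [0.7, -0.2, -3.7]
finger_gap: 0.0568
time_s: 31.75
tool_pos: [0.4533, -0.2872, 0.0909]
tcp_rot: [-0.009, 0.836, 0.549, -0.007]
ft_force: [1.0, 1.1, -3.9]
finger_gap: 0.0569
tray_long 0.81 [260, 62, 144, 58] [ 487.9 -219.5   84.3   31.   157.4]
t 31.85 q [-0.63  0.46  1.69 -0.01  1.01 -0.22] tcp [ 453.6 -284.9   91. ]
 turn [-0.024  0.001 -0.016] shift [10.1  6.4 20.9]
 turn [2.000e-03 3.800e-02 3.125e+00] shift [10.1  6.4 20.9]
[[256.9, 64.2], [404.4, 61.4], [391.2, 308.0], [272.6, 308.0]]
```

View pics/w17b.png

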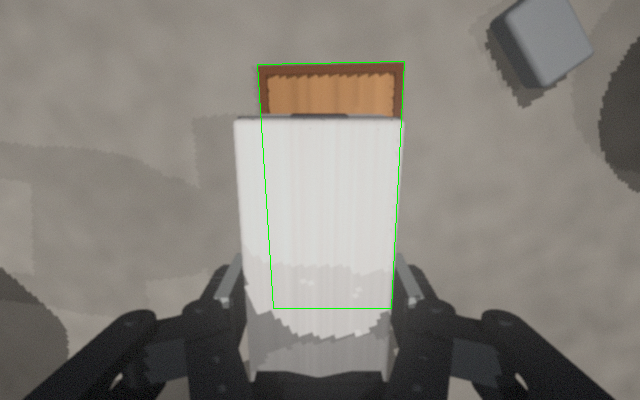

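The predicted tray outline matches what is seen, with its far edge at about row 63. Correct the offset and lower.

```bash
python3 -m handwheel '[-0.024,0.001,-0.016,10,6.5,10,50,0,0,0,0,0,15,50,0,0,0,0,0,0,50]';python3 -c "
from h import *
go([463,-278],28.7,157.8)"
```

```text
time_s: 32.22
tool_pos: [0.463, -0.2753, 0.0635]
tcp_rot: [-0.002, 0.829, 0.559, -0.001]
ft_force: [0.7, -0.3, -3.0]
finger_gap: 0.0568
t 32.225 q [-0.6   0.5   1.71 -0.    0.94 -0.22] tcp [ 463.  -275.3   63.5]
 turn [-0.003 -0.001  0.004] shift [-2.5  1.2 34.8]
 turn [ 1.000e-03 -5.000e-03 -3.138e+00] shift [-2.5  1.2 34.8]
```

```bash
python3 -m handwheel '[-0.003,0,0.004,-2.5,1,17,50,0,0,0,0,0,8,50,0,0,0,0,0,0,50]';python3 -c "
from h import *
go([463,-278],28.7,157.8)"
```

```text
time_s: 32.6
tool_pos: [0.4627, -0.278, 0.0367]
tcp_rot: [-0.001, 0.83, 0.558, -0.0]
ft_force: [-0.3, -0.2, -3.3]
finger_gap: 0.057
t 32.6 q [-0.61  0.54  1.72  0.    0.88 -0.22] tcp [ 462.7 -278.    36.7]
 turn [-0.001 -0.001 -0.   ] shift [0.2 0.3 8. ]
 turn [-1.000e-03  1.000e-03  3.141e+00] shift [0.2 0.3 8. ]
```

```bash
python3 -m handwheel '[0,0,0,0,0,4,50,0,0,0,0,0,2,50]';python3 -m handwheel '[0,0,0,0,0,1.5,50]';python3 -m handwheel '[0,0,0,0,0,1.5,50]'
```

```text
time_s: 32.85
tool_pos: [0.4628, -0.2783, 0.0308]
tcp_rot: [-0.0, 0.83, 0.558, 0.0]
ft_force: [0.6, 0.4, -3.2]
finger_gap: 0.0565
time_s: 32.98
tool_pos: [0.4629, -0.2784, 0.0294]
tcp_rot: [-0.0, 0.83, 0.558, 0.0]
ft_force: [0.0, 1.0, -4.7]
finger_gap: 0.057
time_s: 33.1
tool_pos: [0.463, -0.2784, 0.0287]
tcp_rot: [0.0, 0.83, 0.558, 0.0]
ft_force: [-11.9, 7.1, 22.1]
finger_gap: 0.0571
```

```bash
python3 -m handwheel '[0,0,0,0,0,0,50, 0,0,0,0,0,0,66,0,0,0,0,0,0,80,0,0,0,0,0,0,80]'; python3 -m handwheel '[0,0,0,0,0,-20,80,0,0,0,0,0,-50,80,0,0,0,0,0,-60,80,0,0,0,0,0,-50,80,0,0,0,0,0,0,80]'; python3 look.py w18 box:40 tray_long:7
python3 - <<'E'
from h import *
i=ctrl.camera_info('top');im=ctrl.camera('top');cv2.imwrite('pics/top9.png',im[:,:,::-1])
for t,z in dict(remote=.022,tray_small=.007,polish=.028,tray_round=.007,wedge=.02,tray_medium=.007,box=.04,tray_long=.007,bowl=.034,dispenser=.1).items():
    for r in ctrl.regions_of(t,'top')[:3]: print(t,round(r["conf"],2),rect(r["pixels"],z,i))
E
```

```text
time_s: 33.6
tool_pos: [0.4637, -0.2789, 0.0296]
tcp_rot: [0.001, 0.83, 0.558, 0.001]
ft_force: [0.1, -0.8, 0.1]
finger_gap: 0.0801
time_s: 34.22
tool_pos: [0.4631, -0.2786, 0.2151]
tcp_rot: [0.001, 0.83, 0.558, 0.001]
ft_force: [-0.0, 0.3, -0.7]
finger_gap: 0.0801
tray_long 0.87 [275, 88, 91, 160] [ 463.  -280.5  161.3   84.1   67.7]
remote 0.46 [629.3 200.2  55.8  31.9  46.2]
tray_small 0.62 [629.8 204.4  78.9  56.8  48.5]
polish 0.76 [508.4 213.9  50.8  50.7   1.4]
polish 0.7 [584.3  58.   54.9  50.8   1.4]
polish 0.67 [453.9 342.6  52.5  51.8 137.3]
tray_round 0.59 [439.1 337.9  74.8  51.9 118.4]
wedge 0.76 [645.  -90.6  95.6  40.3 119.5]
wedge 0.31 [ 695.7 -299.3  118.3  116.2  118. ]
tray_medium 0.63 [644.9 -89.1 118.6  64.7 119.3]
box 0.65 [273.7 257.3 136.2  61.2 174.5]
box 0.57 [ 467.4 -255.5   99.6   64.5   67.7]
box 0.4 [635.8 -86.  112.   56.7 119. ]
tray_long 0.73 [ 456.7 -232.1  131.3   70.4   29.9]
bowl 0.63 [ 692.6 -295.2  118.4  114.8   91.4]
dispenser 0.7 [624.7 409.1 101.7  62.2  51.7]
```

```bash
python3 - <<'E'
from h import *
i=ctrl.camera_info('wrist');im=ctrl.camera('wrist');hsv=cv2.cvtColor(im,cv2.COLOR_RGB2HSV)
for V in(150,170,190):
    m=cv2.inRange(hsv,(0,0,V),(180,40,255));k=np.zeros_like(m);k[80:255,270:372]=m[80:255,270:372];print(V,rect(k,.04,i))
print(ctrl.state()["ft_force"])
E
```

```text
150 [ 465.6 -271.8  156.    95.7   67.9]
170 [ 462.4 -279.2  135.8   58.1   67.8]
190 [ 462.5 -279.1  134.    58.1   67.8]
[-0.33618063  0.98388614 -0.50599313]
```

```bash
python3 -c "
from station import ctrl
print(ctrl.job_done())"
```

```text
the job is handed in; nothing more can be done
None
```

I took the pile apart from the top down (remote, tin, wedge, then box), set each thing in its own tray and handed the job in at about 35 s. No verdict was reported.

**Last checks (measured in the camera pictures):**

| Thing | Off-centre in its tray | Angle to the tray |
|---|---|---|
| remote | about 2–4 mm | about 2° |
| polish tin | about 2–4 mm | round |
| wedge | about 2–3 mm | under 1° |
| box | about 1–2 mm | about 0° |

- **Flatness:** The box's top measured 136 x 58 mm at the height it should have in the tray, so it lies flat. I judged the other three flat from contact at the expected set-down height and from the close-up pictures.
- **Left alone:** The bowl and the dispenser measured within about 2 mm of where they started. The arm was clear of everything, with no load on the wrist.

**Checks that failed or disagreed:**
- **Detector on the box:** It missed the box in the last wrist picture. In the last top picture its outlines of the box in its tray, the long tray and the round tray came out too small. I took the box's position from a colour outline in the wrist picture instead.
- **No final look:** I had used all 16 picture views by then, so the final state of the box was checked by numbers only.

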